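# Drilling jig: rung home against the stop

## Robot

A 6-joint arm with a two-finger parallel gripper is mounted at the origin on the work surface. World frame = base frame: x ahead of the robot, y to its left, z up, the work surface at z = 0. Lengths are in m, angles in rad, forces in N, time in s.
With the tool pointing down it reaches from about 0.325 to 1 m from the base axis. Payload 5.1 kg.
Tool frame: the origin (TCP) lies midway between the tips of the shut fingers; the grasp point (between the pads) lies ctrl.grip_point_offset behind it (ctrl.grip_point_offset is the distance from the TCP to the grasp point, in m); z points along the fingers, y is the line along which they close (so a half turn about z gives the same grasp; the last joint's range is limited). The gripper opens to 85 mm and grips with 20 to 120 N. Pads are 22 mm wide; open, the fingers measure 114 mm over their backs; the gripper's body (76 mm by 85 mm) begins 54 mm behind the grasp point. The pads swing forward as they close: fully open they stand 13 mm farther back than shut.
Start: joints at [-1.237, 0.124, 1.65, -0, 1.367, -0.083], TCP at [0.263, -0.594, 0.231] pointing down, gripper open.
Joint ranges: [-2.61, 2.61], [-1.02, 2.33], [0.03, 2.71], [-1.35, 4.49], [0.32, 2.68], [-2.91, 2.91]. Speed limits (rad/s): [2.57, 2.57, 3.14, 3.14, 3.14, 3.14].

## Interface

Orientations are given as a 3x3 rotation matrix whose columns are the frame's x, y, z axes.
In Python, from rig import ctrl gives the robot as it stands.
- The arm moves only by the shell command python3 -m jog 'ROWS' [FORCE]. ROWS is JSON, a list of rows, each a list of 7 numbers: the shift along the tool's x, y, z in cm, then the turn, a rotation vector about the tool's x, y, z in rad, then the opening, from -1 (shut) to 1 (fully open). In form: [[dx, dy, dz, wx, wy, wz, grip], ...]. A call has 1 to 10 rows; each row is the pose to reach, as a shift and turn from the pose commanded when the call began, along the tool's axes at that moment; what a row does not reach only later rows make up. A row lasts 1/8 s, in which the tool goes at most 62.5 mm and 10.7 degrees, less where a joint would pass 70% of its speed; a pose out of reach is approached as far as the arm can. A call with a gripper value outside its range is refused whole. The fingers move at their own pace and stop on an object; FORCE is the grip in N (left out, the last holds). Time passes only in rows, so rows that repeat a pose let the fingers close. It gives the time, the measured TCP pose, the force, the opening and the grip force at its end, in the units of the state.
- ctrl.get_state(): the state, without advancing time (a new reading comes with each control period).
- ctrl.camera(name): name is "scene" or "top"; returns (picture, depth): 400x640x3 uint8, red, green, blue; 400x640 float32, m along the optical axis (not along the pixel's ray), 0 where there is no reading.
- ctrl.camera_model(name): a dict with "vertical_fov" (degrees; the focal length in pixels is half the picture's height over the tangent of half this angle, whatever the lens; pixels are square), "cx", "cy" (the principal point, pixels), "pose" (4x4, takes a point from camera to world coordinates). Camera axes: x right, y down, z forward; pixel columns grow to the right and rows downward; lengths in m; the calibration is good to about 2 mm. A picture is of the moment at which its call begins. camera_model takes no time and is no camera call.
- ctrl.close_job(): hands the job in; it is judged then, once.
The state is a dict: "time_s": time; "q": joint angles; "qvel": joint speeds; "joint_torque": joint torques, N m; "ee_pos": TCP position; "tcp_rot": TCP orientation; "ft_force": force on the tool from outside, world axes, zero at the start; "moment": the same for the moment, N m; "gripper_width": finger opening in m; "finger_force": force on a finger pad.
Only numpy, scipy, OpenCV 4.12 (cv2) and the standard library are available. Lean on these libraries where they do the work, as an engineer would, in place of code of your own. Each camera call takes 0.05 s, during which the arm holds its last target. There are 200 camera calls.

## Task

The carrom stand needs its new rung drilled: lay the loose wooden rung in the V-groove of the drilling jig with its thin tenon towards the stop screw, in front of the bridge, then slide it gently along the groove, under the sprung foot, until you feel the tenon come up against the stop. Do not ram the stop or drop the rung into the jig; let go with the rung lying home against the stop, and leave the other things on the table where they are.

Things in the scene. Friction and masses are not known exactly. Their poses are not given: they have to be found in the camera images.
- rung_mid (a point): Middle of the loose wooden rung: round beech bar 32 mm thick, 150 mm long, about 90 g, with a darker tenon 18 mm thick, 20 mm long on one end. The point is on its axis (16 mm above the table at the start). x runs along the rung to the tenon: plain end face at -75 mm, tenon shoulder +75, tenon tip +95; y and z roll with the bar. The three spare rungs in a tray are not for this job.
- rung_tip (a point): Centre of the end face of the rung's tenon, on the rung's axis.
- jig: Blue drilling jig, fixed. Origin at table height under the groove's middle line; x along the groove to the stop, y across, z up. From x = -165 to 130 mm, base 66 mm wide, 12 mm thick; on it a rail 28 mm wide, top at z = 44 mm, with a 90 degree V-groove 12.5 mm deep along y = 0, open at the -x end; a rung in it has its axis at z = 54 mm. The bridge, open below, spans x = 20 to 80 mm, 102 mm high.
- jig_foot (a point): Underside of the white domed foot on a spring under the jig's bridge, at x = 37 mm along the groove, when free. It hangs 1.5 mm lower than the top of a rung in the groove: the tenon passes freely, then the 32 mm shoulder meets it 7 mm before this point and takes about 6 to 12 N to push under; after that the rung slides with a steady 5 to 9 N. Before the foot it slides with under 1.5 N.
- jig_bracket (a point): End bracket of the jig, on the groove's line at rung height, its inner face at x = 116 mm. The adjustable stop screw through it (red knob outside) ends in a 20 mm hard-rubber pad facing -x (gives about 1 mm per 7 N). Its setting changes from job to job and is not measured: the pad's face is anywhere from x = 86 to 108 mm, to be found by feel. Over 25 N on it is ramming.
- mug: Bystander: mustard-yellow ceramic mug, 80 mm wide, 90 mm high. Origin at the centre of its underside.
- plate_low: Bystander: lower of two stacked melamine plates, cream, 170 mm wide. Origin at the centre of its underside.
- plate_top: Bystander: upper of the two stacked plates, pale green; the stack is 26 mm high. Origin at the centre of its underside.
- jug: Bystander: steel jug, 120 mm wide, 165 mm high, handle upright on its +y side. Origin at the centre of its underside.
- striker: Bystander: green acrylic carrom striker, 41 mm disc 8 mm high. Origin at the centre of its underside.
- man_black: Bystander: black carrom man, 31 mm disc 8 mm high. Origin at the centre of its underside.
- man_white: Bystander: pale carrom man, 31 mm disc 8 mm high. Origin at the centre of its underside.
- case: Bystander: blue plastic box with a press-button latch, 110 x 160 x 57 mm. Origin at the centre of its underside.
Things that resemble listed ones, but are neither listed nor needed, are in the scene too. Of the things that look like the part that bears rung_mid, take the one that is nearest to the robot's base at the start.

How it is judged:
By the outcome, as a careful person would: the job done as asked, in the order asked, and still so for the second after the job is handed in, with the robot touching nothing.
It also fails if it takes over 67 s, if anything falls off the work surface, if the arm or the gripper's body presses on something with over 40 N, if the wrist force passes 120 N, or if a joint passes its speed limit or range.

## Working session

There is one attempt and no reset: what is moved stays moved. The work goes in short steps, Python scripts to look and compute and a shell command to move; the robot and the scene stay as the last step left them, time stands still between calls to the robot, and variables do not carry over. Pictures are saved under pics/ and viewed, at most 10 in all, crops included, and the job is handed in when it is done.

```bash
ls; mkdir -p pics; python3 - <<'E'
from rig import ctrl
import cv2,numpy as np
for n in("scene","top"):
    p,d=ctrl.camera(n); cv2.imwrite(f"pics/{n}0.png",cv2.cvtColor(p,cv2.COLOR_RGB2BGR)); np.save(f"{n}0.npy",d)
    m=ctrl.camera_model(n); print(n,m)
s=ctrl.get_state(); print(s); print(ctrl.grip_point_offset)
E
```

```text
pics
scene {'vertical_fov': 57.39782096089249, 'cx': 321.76084831700405, 'cy': 201.01273773586155, 'pose': array([[ 0.60304867,  0.52685414, -0.59896329,  1.20873915],
       [ 0.79763934, -0.38867   ,  0.46120181, -0.57697823],
       [ 0.01018702, -0.75588382, -0.65462651,  0.79791209],
       [ 0.        ,  0.        ,  0.        ,  1.        ]])}
top {'vertical_fov': 51.06976467448796, 'cx': 318.73027618028215, 'cy': 194.04640326123976, 'pose': array([[-0.00576809, -0.99575346,  0.09187913,  0.41398017],
       [-0.99995637,  0.00641868,  0.00678698, -0.07439392],
       [-0.0073479 , -0.09183597, -0.99574704,  1.32462238],
       [ 0.        ,  0.        ,  0.        ,  1.        ]])}
{'time_s': 0.1, 'q': array([-1.23660341e+00,  1.24422095e-01,  1.65153467e+00,  8.48499214e-06,
        1.36751055e+00, -8.25983430e-02]), 'qvel': array([-7.29330970e-05, -2.16822910e-03, -3.61671843e-03,  2.22484181e-04,
       -8.73104392e-04,  1.37619194e-04]), 'joint_torque': array([ 4.34004551e-04, -4.24932933e+01, -3.66652644e+01, -1.29492369e-04,
        3.99027704e-03, -1.31858880e-05]), 'ee_pos': array([ 0.26293306, -0.59384155,  0.2301891 ]), 'tcp_rot': array([[ 9.14393383e-01,  4.04826349e-01, -6.07050015e-04],
       [ 4.04826772e-01, -9.14391677e-01,  1.77366867e-03],
       [ 1.62946331e-04, -1.86758099e-03, -9.99998243e-01]]), 'ft_force': array([-0.0993286 ,  0.02198944, -0.16229848]), 'moment': array([-0.03057018,  0.00398101, -0.03478092]), 'finger_force': 0.0, 'gripper_width': 0.08538968106005387}
0.0187
```

View pics/top0.png

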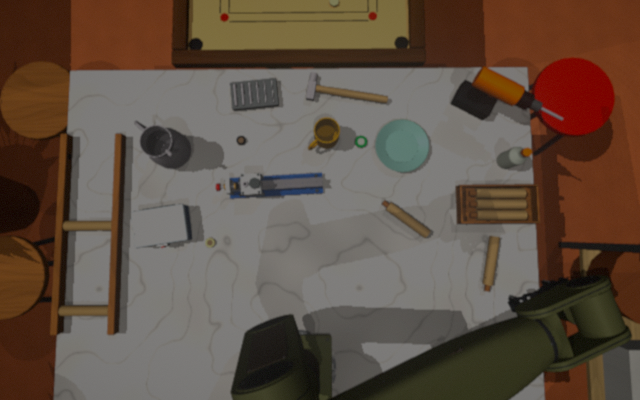

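View pics/scene0.png

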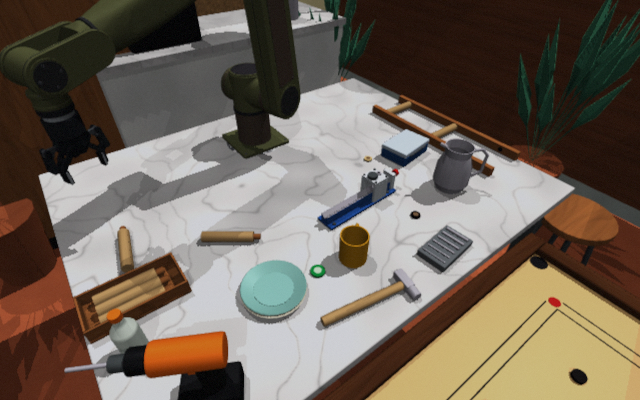

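Top view: loose rungs at (407,218) and (491,263), and the jig at (230–330,185) with its red knob at left (219,187), so jig x points roughly +y. In the scene view the near rung's dark tenon is at (257,237), which is (385,203) in the top view.

```bash
cat > h.py <<'E'
from rig import ctrl
import cv2,numpy as np
def cloud(n,d):
    m=ctrl.camera_model(n); f=200/np.tan(np.radians(m["vertical_fov"]/2))
    v,u=np.mgrid[:400,:640].astype(float)
    P=np.stack([(u-m["cx"])/f*d,(v-m["cy"])/f*d,d],-1)
    T=m["pose"]; return P@T[:3,:3].T+T[:3,3]
def fit(xy):
    c,(w,h),a=cv2.minAreaRect(xy.astype(np.float32)*1000)
    if w<h: a+=90; w,h=h,w
    return np.array(c)/1000,w,h,a
E
python3 - <<'E'
from h import *
for n in("top","scene"):
    I=cv2.imread(f"pics/{n}0.png"); P=cloud(n,np.load(f"{n}0.npy")); hsv=cv2.cvtColor(I,cv2.COLOR_BGR2HSV)
    print(n,"table z",np.median(P[...,2][(P[...,0]>.4)&(P[...,0]<.5)&(abs(P[...,1])<.1)]))
    Z=P[...,2]
    for name,mk in dict(wood=(hsv[...,0]>5)&(hsv[...,0]<25)&(hsv[...,1]>70)&(Z>.006)&(Z<.05)&(P[...,0]<.62)&(P[...,0]>.2)&(P[...,1]<-.2)&(P[...,1]>-.75),
      blue=(hsv[...,0]>100)&(hsv[...,0]<130)&(hsv[...,1]>110)&(P[...,0]>.4)&(P[...,0]<.65)&(Z<.03)&(P[...,1]<.25),
      rail=(Z>.025)&(Z<.055)&(P[...,0]>.4)&(P[...,0]<.62)&(P[...,1]<.2)&(P[...,1]>-.15),
      bridge=(Z>.09)&(Z<.14)&(P[...,0]>.4)&(P[...,0]<.62)&(P[...,1]<.25)&(P[...,1]>-.1),
      red=((hsv[...,0]<6)|(hsv[...,0]>174))&(hsv[...,1]>150)&(abs(P[...,1]-.2)<.15)&(P[...,0]<.7)&(P[...,0]>.4)&(Z>.02)).items():
        k,L,S,C=cv2.connectedComponentsWithStats(mk.astype(np.uint8))
        for i in range(1,k):
            if S[i,4]>(15 if name=="red" else 60):
                q=P[L==i]; r=fit(q[:,:2]); ends=[]
                print(name,S[i],"c",r[0].round(4),"wh",round(r[1]),round(r[2]),"ang",round(r[3],1),"z",np.percentile(q[:,2],[5,50,95]).round(3),"rng",np.hypot(*r[0]).round(3))
I=cv2.imread("pics/top0.png"); 
a=cv2.resize(I[190:250,370:450],None,fx=5,fy=5,interpolation=2); b=cv2.resize(I[160:210,210:340],None,fx=5,fy=5,interpolation=2)
c=np.zeros((560,650,3),np.uint8); c[:300,:400]=a; c[300:550]=b; cv2.imwrite("pics/crop1.png",cv2.convertScaleAbs(c,alpha=1.6))
E
```

```text
top table z 0.0005689888894202522
wood [ 456  184   84   40 2631] c [ 0.4986 -0.6178] wh 244 120 ang 90.3 z [0.009 0.033 0.044] rng 0.794
wood [382 201  48  37 480] c [ 0.4586 -0.3335] wh 169 29 ang 53.2 z [0.019 0.027 0.033] rng 0.567
wood [483 236  17  55 541] c [ 0.3172 -0.5933] wh 166 33 ang 168.7 z [0.018 0.027 0.033] rng 0.673
blue [265 174  50   5 129] c [0.5923 0.0267] wh 156 9 ang 92.9 z [0.007 0.011 0.014] rng 0.593
blue [265 188  51   7 217] c [0.5443 0.025 ] wh 158 15 ang 93.4 z [0.006 0.011 0.016] rng 0.545
rail [261 178  62  13 593] c [0.5659 0.0194] wh 191 29 ang 93.0 z [0.029 0.037 0.044] rng 0.566
bridge [240 174  21  20 200] c [0.5589 0.138 ] wh 59 57 ang 93.1 z [0.091 0.097 0.103] rng 0.576
scene table z -0.0020593262805495005
wood [  73  226  118  116 4756] c [ 0.4006 -0.6209] wh 330 240 ang 179.9 z [0.013 0.032 0.043] rng 0.739
wood [201 232  60  10 553] c [ 0.4648 -0.339 ] wh 168 28 ang 54.6 z [0.012 0.025 0.03 ] rng 0.575
blue [376 185  19  18  65] c [0.5918 0.1688] wh 95 21 ang 106.5 z [0.006 0.01  0.019] rng 0.615
blue [318 195  57  35 525] c [0.5714 0.018 ] wh 198 66 ang 91.8 z [0.007 0.012 0.028] rng 0.572
rail [321 181  69  41 726] c [0.5619 0.0592] wh 281 63 ang 88.2 z [0.027 0.036 0.047] rng 0.565
bridge [366 169  16  12  95] c [0.5583 0.1341] wh 58 36 ang 100.7 z [0.09  0.098 0.101] rng 0.574
```

View pics/crop1.png

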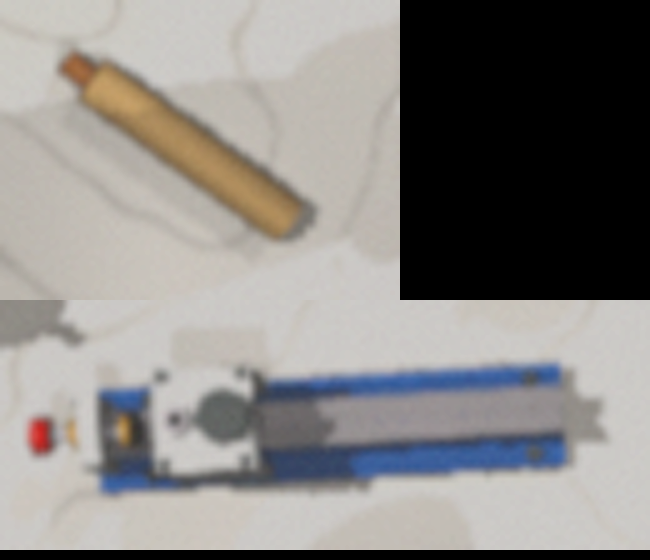

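The crop confirms the tenon of the nearest rung (0.57 m against 0.67 m) points up-left, at pixel (386,204). The jig measures 191×29 mm of visible rail at 93°, which agrees with its known sizes.

```bash
cat > go.py <<'E'
import sys,numpy as np
from rig import ctrl
from scipy.spatial.transform import Rotation as R
x,y,z,a=map(float,sys.argv[1:5]); a=np.radians(a)
s=ctrl.get_state(); T=s["tcp_rot"]; c,n=np.cos(a),np.sin(a)
G=np.array([[c,n,0],[n,-c,0],[0,0,-1.]])
print("shift cm",(T.T@(np.array([x,y,z])-s["ee_pos"])*100).round(2),"rot",R.from_matrix(T.T@G).as_rotvec().round(4))
print("t",s["time_s"].__round__(2),"pos",s["ee_pos"].round(4),"yaw",np.degrees(np.arctan2(T[1,0],T[0,0])).round(2),"q",s["q"].round(2),"F",s["ft_force"].round(2))
E
python3 go.py .427 -.379 .10 53.7
```

```text
shift cm [ 23.7  -12.98  13.05] rot [-0.0018 -0.0006 -0.5205]
t 0.1 pos [ 0.2629 -0.5938  0.2302] yaw 23.88 q [-1.24  0.12  1.65  0.    1.37 -0.08] F [-0.1   0.02 -0.16]
```

```bash
python3 -m jog '[[6,-3.2,3.2,0,0,-0.15,1],[12,-6.5,6.5,-0.001,0,-0.3,1],[18,-10,10,-0.001,0,-0.45,1],[23.7,-13,13,-0.0018,-0.0006,-0.5205,1],[23.7,-13,13,-0.0018,-0.0006,-0.5205,1],[23.7,-13,13,-0.0018,-0.0006,-0.5205,1],[23.7,-13,13,-0.0018,-0.0006,-0.5205,1],[23.7,-13,13,-0.0018,-0.0006,-0.5205,1],[23.7,-13,13,-0.0018,-0.0006,-0.5205,1]]' 40; python3 - <<'E'
from h import *
a=[]
for n in("top","scene"):
    p,d=ctrl.camera(n); np.save(f"{n}1.npy",d); b=p[...,::-1]; cv2.imwrite(f"pics/{n}1.png",b)
    a.append(cv2.resize(b[170:270,340:470] if n=="top" else b[170:270,160:290],None,fx=4,fy=4,interpolation=2)[:, :])
cv2.imwrite("pics/c2.png",cv2.resize(cv2.convertScaleAbs(np.hstack(a),alpha=1.5),(800,308)))
E
python3 go.py .427 -.379 .003 53.7
```

```text
time_s: 1.23
ee_pos: [0.4269, -0.3808, 0.1021]
tcp_rot: [[0.593, 0.805, 0.002], [0.805, -0.593, -0.003], [-0.001, 0.003, -1.0]]
ft_force: [-1.1, -0.2, 0.6]
gripper_width: 0.0856
finger_force: 0.0
shift cm [ 0.13 -0.1   9.88] rot [ 0.0024  0.0012 -0.0012]
t 1.32 pos [ 0.4269 -0.3804  0.1018] yaw 53.63 q [-0.82  0.07  1.94 -0.    1.13 -0.19] F [-0.11 -0.82  0.13]
```

View pics/c2.png

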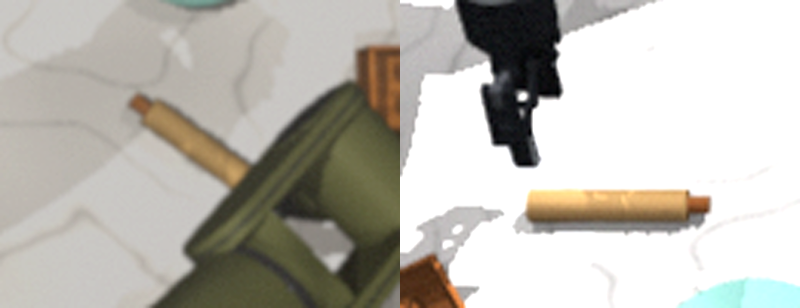

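The wrist is over the plain-end half (the top view's rung disappears under it), with the tenon still at the far end. Now I'll descend and close.

```bash
python3 -m jog '[[0.1,-0.1,4,0,0,0,1],[0.1,-0.1,7,0,0,0,1],[0.1,-0.1,8.5,0,0,0,1],[0.1,-0.1,9.4,0,0,0,1],[0.1,-0.1,9.7,0,0,0,1],[0.1,-0.1,9.7,0,0,0,1]]'; python3 -m jog '[[0,0,0,0,0,0,-0.3],[0,0,0,0,0,0,-0.6],[0,0,0,0,0,0,-1],[0,0,0,0,0,0,-1],[0,0,0,0,0,0,-1],[0,0,0,0,0,0,-1],[0,0,0,0,0,0,-1]]' 60; python3 go.py .427 -.379 .12 53.7
```

```text
time_s: 2.08
ee_pos: [0.4275, -0.3788, 0.0051]
tcp_rot: [[0.592, 0.806, 0.002], [0.806, -0.592, -0.003], [-0.001, 0.003, -1.0]]
ft_force: [-0.1, 0.4, 0.3]
gripper_width: 0.0853
finger_force: 0.0
time_s: 2.95
ee_pos: [0.4274, -0.3787, 0.0049]
tcp_rot: [[0.592, 0.806, 0.001], [0.806, -0.592, -0.003], [-0.001, 0.003, -1.0]]
ft_force: [0.3, 0.5, 5.5]
gripper_width: 0.0302
finger_force: 59.6
shift cm [-6.000e-02  1.000e-02 -1.151e+01] rot [0.0026 0.0013 0.0001]
t 2.95 pos [ 0.4274 -0.3787  0.0049] yaw 53.71 q [-0.82  0.2   1.98 -0.    0.96 -0.18] F [0.29 0.51 5.48]
```

```bash
python3 -m jog '[[0,0,-0.5,0,0,0,-1],[0,0,-1.5,0,0,0,-1],[0,0,-4,0,0,0,-1],[0,0,-8,0,0,0,-1],[0,0,-11.5,0.0026,0.0013,0,-1],[0,0,-11.5,0.0026,0.0013,0,-1],[0,0,-11.5,0.0026,0.0013,0,-1]]'; python3 - <<'E'
from h import *
p,d=ctrl.camera("scene"); np.save("scene2.npy",d); b=p[...,::-1].copy(); cv2.imwrite("pics/scene2.png",b)
cv2.imwrite("pics/c3.png",cv2.resize(cv2.convertScaleAbs(b[120:260,150:340],alpha=1.5),(760,560),interpolation=2))
P=cloud("scene",d); hsv=cv2.cvtColor(b,cv2.COLOR_BGR2HSV)
mk=((hsv[...,0]>5)&(hsv[...,0]<25)&(hsv[...,1]>70)&(P[...,2]>.06)&(P[...,2]<.25)&(P[...,0]>.38)&(P[...,0]<.6)&(P[...,1]<-.2)&(P[...,1]>-.5)).astype(np.uint8)
q=P[mk>0]; q=q-0; c=q.mean(0); _,_,V=np.linalg.svd(q-c); print(len(q),c,V[0]); t=(q-c)@V[0]; print(t.min(),t.max(),c+V[0]*t.min(),c+V[0]*t.max())
E
python3 go.py .427 -.379 .12 53.7
```

```text
time_s: 3.82
ee_pos: [0.4264, -0.3775, 0.1183]
tcp_rot: [[0.592, 0.806, -0.002], [0.806, -0.592, 0.002], [0.001, -0.003, -1.0]]
ft_force: [-0.9, -1.4, -2.1]
gripper_width: 0.0301
finger_force: 59.5
518 [ 0.47360788 -0.33067963  0.13685299] [ 0.53595384  0.84338692 -0.03810492]
-0.09349362217688269 0.07412084426793815 [ 0.42349961 -0.40953093  0.14041556] [ 0.51333323 -0.26816708  0.13402862]
shift cm [-0.09  0.18 -0.25] rot [-0.0041 -0.0008  0.    ]
t 3.88 pos [ 0.4261 -0.3772  0.1175] yaw 53.7 q [-0.82  0.05  1.93  0.    1.17 -0.19] F [-0.15 -0.02 -2.08]
```

View pics/c3.png

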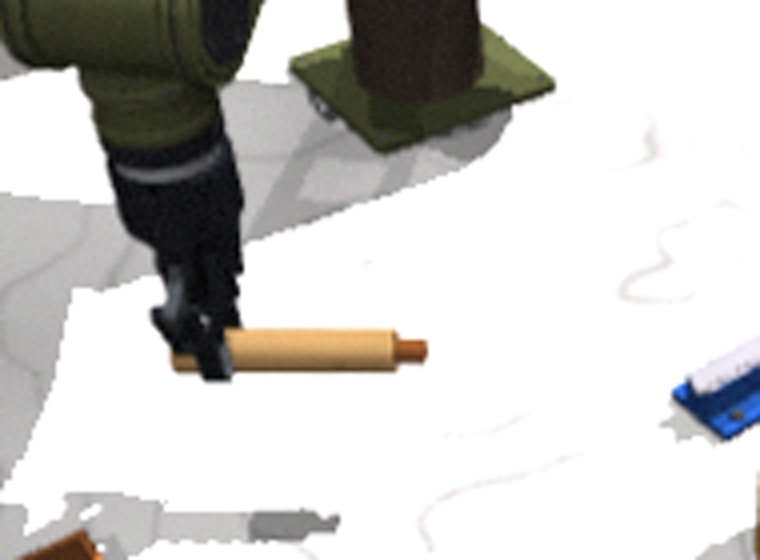

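The rung is held about 45 mm behind its middle, with the tenon at the far end, crop (412,350). Next I'll refine the jig line from its base edges in both views and check the rung's droop.

```bash
cat >> h.py <<'E'
def ray(n,uv,z):
    m=ctrl.camera_model(n); f=200/np.tan(np.radians(m["vertical_fov"]/2)); T=m["pose"]
    uv=np.atleast_2d(uv).astype(float)
    D=np.c_[(uv[:,0]-m["cx"])/f,(uv[:,1]-m["cy"])/f,np.ones(len(uv))]@T[:3,:3].T
    return T[:3,3]+D*((z-T[2,3])/D[:,2])[:,None]
E
python3 - <<'E'
from h import *
for n in("top","scene"):
    I=cv2.imread(f"pics/{n}0.png").astype(float); s=I[...,0]-I[...,2]  # blueness
    lo,hi=[],[]
    if n=="top":
        for u in range(275,312):
            c=s[168:204,u]; t=c.max()*.5; k=np.where(c>t)[0]; a,b=k[0],k[-1]
            lo.append((u,168+a-(c[a]-t)/(c[a]-c[a-1])));hi.append((u,168+b+(c[b]-t)/(c[b]-c[b+1])))
    L=[]
    if n=="top":
        for e in(lo,hi):
            p=ray(n,e,.012)[:,:2]; k=np.polyfit(p[:,1],p[:,0],1); L.append(k); print(n,"slope",k[0],"x at y=0",k[1],"at .09",np.polyval(k,.09), "res",np.std(p[:,0]-np.polyval(k,p[:,1])))
        print("width",abs(L[0][1]-L[1][1]),"mid",np.mean(L,0))
    m=s>60; m[:,:200]=0
    ys,xs=np.where(m&(np.indices(m.shape)[0]>150)&(np.indices(m.shape)[0]<235)&(np.indices(m.shape)[1]<400)&(np.indices(m.shape)[1]>225))
    p=ray(n,np.c_[xs,ys],.012)[:,:2]; print(n,len(p),"hull",fit(p), "y rng",p[:,1].min(),p[:,1].max())
# rung droop
d=np.load("scene2.npy");P=cloud("scene",d);b=cv2.imread("pics/scene2.png");hsv=cv2.cvtColor(b,cv2.COLOR_BGR2HSV)
mk=((hsv[...,0]>5)&(hsv[...,0]<25)&(hsv[...,1]>70)&(P[...,2]>.06)&(P[...,2]<.25)&(P[...,0]>.38)&(P[...,0]<.6)&(P[...,1]<-.2)&(P[...,1]>-.5))
q=P[mk];u=np.array([.592,.806]);t=(q[:,:2]-[.4261,-.3772])@u
for a in np.arange(-.035,.14,.015):
    k=(t>a)&(t<a+.015)
    if k.sum()>5: print(a.round(3),k.sum(),np.percentile(q[k,2],[5,50,95]).round(4))
E
```

```text
top slope -0.048452060715418466 x at y=0 0.5997953631325109 at .09 0.5954346776681233 res 0.00021724340166640445
top slope -0.03738036346784684 x at y=0 0.5368064159530636 at .09 0.5334421832409574 res 0.0009026604975784138
width 0.06298894717944736 mid [-0.04291621  0.56830089]
top 29 hull (array([0.56455518, 0.06894962]), 281.167236328125, 54.16848373413086, 92.93304467201233) y rng -0.07267390168112632 0.20798181018165626
scene 282 hull (array([0.58047711, 0.06699161]), 294.0150146484375, 64.06193542480469, 88.02501678466797) y rng -0.07920914943296681 0.2138797266811675
-0.035 9 [0.1266 0.1301 0.1341]
-0.02 15 [0.1257 0.1344 0.173 ]
-0.005 18 [0.1343 0.1423 0.1679]
0.01 53 [0.1274 0.138  0.1437]
0.025 57 [0.1264 0.138  0.1432]
0.04 55 [0.1256 0.1385 0.144 ]
0.055 64 [0.1271 0.1381 0.1429]
0.07 59 [0.1241 0.1382 0.1435]
0.085 62 [0.1272 0.1386 0.1434]
0.1 63 [0.1253 0.1375 0.1434]
0.115 45 [0.1245 0.1336 0.142 ]
0.13 18 [0.1243 0.1332 0.1359]
```

No droop: the rung's axis lies about 11 mm above the TCP. Jig line: x ≈ 0.567 − 0.05y, yaw 92.9°, origin y ≈ 0.089. Moving to hover ahead of the bridge.

```bash
python3 go.py .569 -.042 .115 92.9
```

```text
shift cm [35.47 -8.32  0.31] rot [-0.0036 -0.0022 -0.6841]
t 3.88 pos [ 0.4261 -0.3772  0.1175] yaw 53.7 q [-0.82  0.05  1.93  0.    1.17 -0.19] F [-0.15 -0.02 -2.08]
```

```bash
python3 -m jog '[[4,-1,0,0,0,-0.1,-1],[9,-2,0,0,0,-0.2,-1],[14,-3.2,0,0,0,-0.3,-1],[19,-4.4,0,0,0,-0.4,-1],[24,-5.6,0,0,0,-0.5,-1],[29,-6.8,0,-0.002,-0.001,-0.6,-1],[33,-7.8,0.2,-0.003,-0.002,-0.66,-1],[35.5,-8.3,0.3,-0.0036,-0.0022,-0.684,-1],[35.5,-8.3,0.3,-0.0036,-0.0022,-0.684,-1],[35.5,-8.3,0.3,-0.0036,-0.0022,-0.684,-1]]'; python3 -m jog '[[0,0,0,0,0,0,-1],[0,0,0,0,0,0,-1]]'; python3 - <<'E'
from h import *
o=[]
for n,r in(("top",(150,230,200,360)),("scene",(130,250,280,440))):
    p,d=ctrl.camera(n); np.save(f"{n}3.npy",d); b=p[...,::-1].copy(); cv2.imwrite(f"pics/{n}3.png",b)
    o.append(cv2.resize(cv2.convertScaleAbs(b[r[0]:r[1],r[2]:r[3]],alpha=1.5),(400,(r[1]-r[0])*400//160),interpolation=2))
o[0]=np.vstack([o[0],np.zeros((100,400,3),np.uint8)])
cv2.imwrite("pics/c4.png",np.hstack(o))
E
python3 go.py .569 -.042 .06 92.9
```

```text
time_s: 5.12
ee_pos: [0.5692, -0.0432, 0.1151]
tcp_rot: [[-0.05, 0.999, -0.001], [0.999, 0.05, -0.002], [-0.002, -0.001, -1.0]]
ft_force: [-0.3, -0.0, -1.4]
gripper_width: 0.0299
finger_force: 59.4
time_s: 5.38
ee_pos: [0.57, -0.0437, 0.1164]
tcp_rot: [[-0.049, 0.999, 0.002], [0.999, 0.049, -0.002], [-0.002, 0.002, -1.0]]
ft_force: [0.2, 0.1, -1.5]
gripper_width: 0.0301
finger_force: 59.4
shift cm [ 0.16 -0.12  5.66] rot [ 0.0021  0.0024 -0.0011]
t 5.47 pos [ 0.5701 -0.0434  0.1166] yaw 92.84 q [-0.17  0.05  1.93 -0.    1.16 -0.22] F [-1.24 -0.3  -0.6 ]
```

View pics/c4.png

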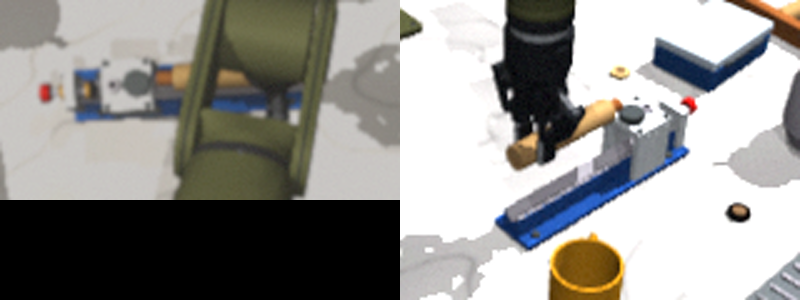

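Top crop: tenon tip at (155,76), next to the bridge edge (partly parallax). Scene crop: the rung hovers over the groove, parallel to it. I'll check its offset relative to the rail using the same (top) camera.

```bash
python3 - <<'E'
from h import *
b=cv2.imread("pics/top3.png");P=cloud("top",np.load("top3.npy"));hsv=cv2.cvtColor(b,cv2.COLOR_BGR2HSV)
w=(hsv[...,0]>3)&(hsv[...,0]<25)&(hsv[...,1]>70)&(P[...,2]>.108)&(P[...,2]<.16)&(abs(P[...,0]-.57)<.06)&(P[...,1]>-.06)&(P[...,1]<.15)
q=P[w]; print(len(q),fit(q[:,:2]),"tip y",np.percentile(q[:,1],[50,98,100]),"z",np.percentile(q[:,2],[5,50,97]))
for y in np.arange(.02,.11,.01):
    k=abs(q[:,1]-y)<.005
    if k.sum()>3: print(y.round(3),k.sum(),q[k,0].min().round(4),q[k,0].max().round(4),((q[k,0].min()+q[k,0].max())/2).round(4), q[k,0][q[k,2]>np.percentile(q[k,2],70)].mean().round(4))
I=cv2.imread("pics/top0.png");P=cloud("top",np.load("top0.npy"))
r=(P[...,2]>.034)&(P[...,2]<.05)&(abs(P[...,0]-.567)<.03)&(P[...,1]>-.07)&(P[...,1]<.1)
q=P[r]
for y in np.arange(-.06,.1,.02):
    k=abs(q[:,1]-y)<.01
    if k.sum()>3: print("rail",y.round(3),k.sum(),q[k,0].min().round(4),q[k,0].max().round(4),((q[k,0].min()+q[k,0].max())/2).round(4))
B=(P[...,2]>.09)&(P[...,2]<.108)&(abs(P[...,0]-.56)<.05)&(abs(P[...,1]-.14)<.06); print("bridge y",np.percentile(P[B][:,1],[1,99]),"x",np.percentile(P[B][:,0],[1,99]))
E
```

```text
156 (array([0.56457141, 0.04507115]), 104.03730773925781, 26.285585403442383, 91.92588365077972) tip y [0.06392458 0.09595157 0.09727493] z [0.13149607 0.13822605 0.14371725]
0.02 22 0.5529 0.5673 0.5601 0.5625
0.06 22 0.5511 0.5766 0.5639 0.5637
0.07 31 0.5506 0.5768 0.5637 0.5626
0.08 22 0.5529 0.5734 0.5632 0.5612
0.09 16 0.5568 0.5686 0.5627 0.5628
0.1 4 0.5598 0.5692 0.5645 0.5625
rail -0.06 44 0.557 0.5825 0.5698
rail -0.04 40 0.5548 0.5825 0.5687
rail -0.02 51 0.5543 0.583 0.5687
rail 0.0 40 0.5539 0.58 0.5669
rail 0.02 51 0.5513 0.5801 0.5657
rail 0.04 37 0.5512 0.5772 0.5642
rail 0.06 44 0.5495 0.5771 0.5633
rail 0.08 41 0.5485 0.5766 0.5626
bridge y [0.10974945 0.16783871] x [0.52925859 0.58905558]
```

The rung line is within 1 mm of the rail line, and its tip is about 12 mm short of the bridge. Descending with force checks.

```bash
python3 -m jog '[[0,-0.1,2,0.002,0.0024,-0.001,-1],[0,-0.1,4,0.002,0.0024,-0.001,-1],[0,-0.1,5.5,0.002,0.0024,-0.001,-1],[0,-0.1,6.3,0.002,0.0024,-0.001,-1],[0,-0.1,6.6,0.002,0.0024,-0.001,-1],[0,-0.1,6.6,0.002,0.0024,-0.001,-1],[0,-0.1,6.6,0.002,0.0024,-0.001,-1]]'; python3 go.py .569 -.044 .043 92.9
```

```text
time_s: 6.35
ee_pos: [0.57, -0.0431, 0.0513]
tcp_rot: [[-0.052, 0.999, 0.001], [0.999, 0.052, -0.0], [-0.0, 0.001, -1.0]]
ft_force: [-0.1, -0.5, -1.8]
gripper_width: 0.0299
finger_force: 59.4
shift cm [-0.08 -0.1   0.83] rot [0.0014 0.0003 0.0009]
t 6.35 pos [ 0.57   -0.0431  0.0513] yaw 92.95 q [-0.17  0.13  1.96  0.    1.04 -0.22] F [-0.07 -0.53 -1.81]
```

```bash
python3 -m jog '[[0,-0.05,0.2,0,0,0,-1],[0,-0.05,0.4,0,0,0,-1],[0,-0.05,0.5,0,0,0,-1],[0,-0.05,0.6,0,0,0,-1],[0,-0.05,0.6,0,0,0,-1]]'; python3 -m jog '[[0,0,0.05,0,0,0,-1],[0,0,0.1,0,0,0,-1],[0,0,0.1,0,0,0,-1]]';python3 -m jog '[[0,0,0.05,0,0,0,-1],[0,0,0.1,0,0,0,-1],[0,0,0.1,0,0,0,-1]]'; python3 go.py .569 -.044 .043 92.9
```

```text
time_s: 6.98
ee_pos: [0.5689, -0.0431, 0.0444]
tcp_rot: [[-0.051, 0.999, -0.0], [0.999, 0.051, 0.0], [0.0, -0.0, -1.0]]
ft_force: [0.1, -0.1, -1.6]
gripper_width: 0.03
finger_force: 59.4
time_s: 7.35
ee_pos: [0.5691, -0.0431, 0.0437]
tcp_rot: [[-0.051, 0.999, 0.001], [0.999, 0.051, 0.0], [0.0, 0.001, -1.0]]
ft_force: [0.4, 0.4, -0.9]
gripper_width: 0.0299
finger_force: 59.4
time_s: 7.72
ee_pos: [0.5697, -0.0432, 0.0432]
tcp_rot: [[-0.051, 0.999, 0.002], [0.999, 0.051, -0.0], [-0.0, 0.002, -1.0]]
ft_force: [1.8, 0.0, 2.0]
gripper_width: 0.0301
finger_force: 59.8
shift cm [-0.08 -0.07  0.02] rot [0.0018 0.0002 0.0008]
t 7.72 pos [ 0.5697 -0.0432  0.0432] yaw 92.95 q [-0.17  0.14  1.97  0.    1.03 -0.22] F [1.79 0.   1.99]
```

Contact: the groove pushes toward +x, so the centre lies slightly that way. Following it down.

```bash
python3 -m jog '[[0,0.05,0,0,0,0,-1],[0,0.05,0,0,0,0,-1]]'; python3 -m jog '[[0,0.04,0.05,0,0,0,-1],[0,0.04,0.05,0,0,0,-1],[0,0.04,0.05,0,0,0,-1]]'; python3 go.py .569 -.044 .043 92.9
```

```text
time_s: 7.98
ee_pos: [0.5698, -0.0431, 0.0431]
tcp_rot: [[-0.051, 0.999, 0.001], [0.999, 0.051, -0.0], [-0.0, 0.001, -1.0]]
ft_force: [0.2, 0.2, 4.6]
gripper_width: 0.03
finger_force: 59.9
time_s: 8.35
ee_pos: [0.5698, -0.0431, 0.043]
tcp_rot: [[-0.051, 0.999, -0.0], [0.999, 0.051, -0.0], [-0.0, -0.0, -1.0]]
ft_force: [-2.3, -0.1, 9.1]
gripper_width: 0.0303
finger_force: 60.5
shift cm [-0.08 -0.09  0.  ] rot [-0.0004  0.0001  0.0009]
t 8.35 pos [ 0.5698 -0.0431  0.043 ] yaw 92.95 q [-0.17  0.15  1.97 -0.    1.03 -0.22] F [-2.29 -0.11  9.09]
```

Seated with slight preload. I'll ease it, then slide to just before the foot.

```bash
python3 -m jog '[[0,-0.04,-0.05,0,0,0,-1],[0,-0.04,-0.05,0,0,0,-1],[0.3,-0.04,-0.05,0,0,0,-1],[0.7,-0.04,-0.05,0,0,0,-1],[1.1,-0.04,-0.05,0,0,0,-1],[1.5,-0.04,-0.05,0,0,0,-1],[1.5,-0.04,-0.05,0,0,0,-1]]'; python3 -m jog '[[0.4,0,0,0,0,0,-1],[0.8,0,0,0,0,0,-1],[1.2,0,0,0,0,0,-1],[1.6,0,0,0,0,0,-1],[1.6,0,0,0,0,0,-1]]'; python3 go.py .569 -.044 .043 92.9
```

```text
time_s: 9.22
ee_pos: [0.5691, -0.0292, 0.0431]
tcp_rot: [[-0.052, 0.999, 0.001], [0.999, 0.052, -0.002], [-0.002, 0.001, -1.0]]
ft_force: [0.1, -4.3, 6.2]
gripper_width: 0.0299
finger_force: 60.0
time_s: 9.85
ee_pos: [0.5682, -0.0132, 0.043]
tcp_rot: [[-0.052, 0.999, 0.001], [0.999, 0.052, -0.002], [-0.002, 0.001, -1.0]]
ft_force: [0.1, -3.5, 5.5]
gripper_width: 0.03
finger_force: 60.0
shift cm [-3.08 -0.08  0.01] rot [0.0007 0.0024 0.0011]
t 9.85 pos [ 0.5682 -0.0132  0.043 ] yaw 92.96 q [-0.12  0.14  1.97 -0.    1.03 -0.17] F [ 0.07 -3.53  5.45]
```

```bash
python3 -m jog '[[0.2,0,-0.06,0,0,0,-1],[0.5,0,-0.06,0,0,0,-1],[0.8,0,-0.06,0,0,0,-1],[0.8,0,-0.06,0,0,0,-1]]'; python3 -m jog '[[0.2,0,0,0,0,0,-1],[0.4,0,0,0,0,0,-1],[0.6,0,0,0,0,0,-1],[0.8,0,0,0,0,0,-1]]'; python3 -m jog '[[0.2,0,0,0,0,0,-1],[0.4,0,0,0,0,0,-1],[0.6,0,0,0,0,0,-1],[0.8,0,0,0,0,0,-1]]';python3 -m jog '[[0.2,0,0,0,0,0,-1],[0.4,0,0,0,0,0,-1],[0.6,0,0,0,0,0,-1],[0.6,0,0,0,0,0,-1]]'
```

```text
time_s: 10.35
ee_pos: [0.5676, -0.0037, 0.0431]
tcp_rot: [[-0.052, 0.999, 0.001], [0.999, 0.052, 0.0], [0.0, 0.001, -1.0]]
ft_force: [4.1, -0.8, 1.8]
gripper_width: 0.0301
finger_force: 59.7
time_s: 10.85
ee_pos: [0.5673, 0.002, 0.0432]
tcp_rot: [[-0.052, 0.999, 0.001], [0.999, 0.052, -0.004], [-0.004, 0.001, -1.0]]
ft_force: [4.7, -10.6, 1.2]
gripper_width: 0.03
finger_force: 59.6
time_s: 11.35
ee_pos: [0.5668, 0.01, 0.0433]
tcp_rot: [[-0.052, 0.999, 0.001], [0.999, 0.052, -0.004], [-0.004, 0.0, -1.0]]
ft_force: [3.5, -9.6, 3.2]
gripper_width: 0.0298
finger_force: 59.6
time_s: 11.85
ee_pos: [0.5665, 0.0165, 0.0432]
tcp_rot: [[-0.052, 0.999, 0.001], [0.999, 0.052, -0.003], [-0.003, 0.0, -1.0]]
ft_force: [4.5, -8.4, 1.9]
gripper_width: 0.0297
finger_force: 59.6
```

The shoulder went under the foot where expected (travel ≈43 mm), and it now slides steadily at about 8–9 N. The tip is at x ≈ 68; the earliest stop is at 86.

```bash
python3 -m jog '[[0.2,0.05,0,0,0,0,-1],[0.4,0.05,0,0,0,0,-1],[0.6,0.05,0,0,0,0,-1],[0.8,0.05,0,0,0,0,-1],[1.0,0.05,0,0,0,0,-1]]'; python3 -m jog '[[0.1,0,0,0,0,0,-1],[0.2,0,0,0,0,0,-1],[0.3,0,0,0,0,0,-1]]'; python3 -m jog '[[0.1,0,0,0,0,0,-1],[0.2,0,0,0,0,0,-1],[0.3,0,0,0,0,0,-1]]';python3 -m jog '[[0.1,0,0,0,0,0,-1],[0.2,0,0,0,0,0,-1]]'
```

```text
time_s: 12.48
ee_pos: [0.5661, 0.0258, 0.0431]
tcp_rot: [[-0.052, 0.999, -0.0], [0.999, 0.052, -0.004], [-0.004, -0.001, -1.0]]
ft_force: [2.4, -9.9, 1.6]
gripper_width: 0.0301
finger_force: 59.7
time_s: 12.85
ee_pos: [0.5659, 0.0288, 0.0431]
tcp_rot: [[-0.052, 0.999, -0.001], [0.999, 0.052, -0.004], [-0.004, -0.001, -1.0]]
ft_force: [3.9, -10.5, 2.0]
gripper_width: 0.0297
finger_force: 59.7
time_s: 13.22
ee_pos: [0.5658, 0.0318, 0.0431]
tcp_rot: [[-0.052, 0.999, -0.001], [0.999, 0.052, -0.004], [-0.004, -0.001, -1.0]]
ft_force: [2.7, -10.3, 2.4]
gripper_width: 0.0301
finger_force: 59.7
time_s: 13.48
ee_pos: [0.5657, 0.0338, 0.0431]
tcp_rot: [[-0.052, 0.999, -0.0], [0.999, 0.052, -0.004], [-0.004, -0.001, -1.0]]
ft_force: [1.9, -10.7, 2.9]
gripper_width: 0.03
finger_force: 59.7
```

Baseline is about −10.5 N. Now feeling for the stop in 1 mm steps, two rows per call.

```bash
python3 -m jog '[[0.1,0,0,0,0,0,-1],[0.2,0,0,0,0,0,-1]]' | sed -n '1,2p;4p'; python3 -m jog '[[0.1,0,0,0,0,0,-1],[0.2,0,0,0,0,0,-1]]' | sed -n '1,2p;4p'; python3 -m jog '[[0.1,0,0,0,0,0,-1],[0.2,0,0,0,0,0,-1]]' | sed -n '1,2p;4p'
```

```text
time_s: 13.72
ee_pos: [0.5656, 0.0358, 0.0431]
ft_force: [2.1, -9.5, 2.1]
time_s: 13.98
ee_pos: [0.5655, 0.0377, 0.0431]
ft_force: [3.2, -11.1, 2.1]
time_s: 14.22
ee_pos: [0.5654, 0.0397, 0.0431]
ft_force: [3.3, -11.0, 2.5]
```

```bash
python3 -m jog '[[0.1,0,0,0,0,0,-1],[0.2,0,0,0,0,0,-1]]' | sed -n '1,2p;4p'; python3 -m jog '[[0.1,0,0,0,0,0,-1],[0.2,0,0,0,0,0,-1]]' | sed -n '1,2p;4p'
```

```text
time_s: 14.48
ee_pos: [0.5653, 0.0417, 0.0431]
ft_force: [3.0, -10.5, 3.1]
time_s: 14.72
ee_pos: [0.5652, 0.0435, 0.0431]
ft_force: [2.8, -12.2, 2.9]
```

```bash
python3 -m jog '[[0.1,0,0,0,0,0,-1],[0.2,0,0,0,0,0,-1]]' | sed -n '1,2p;4p'
```

```text
time_s: 14.98
ee_pos: [0.5651, 0.0442, 0.0431]
ft_force: [3.3, -18.9, 2.1]
```

Stop felt: force rose to −18.9 N (about 8 N on the pad) while the tool moved only 0.7 mm for a 2 mm command. Settle, release, and retreat.

```bash
python3 -m jog '[[0,0.05,0,0,0,0,-1],[0,0.05,0,0,0,0,-1],[0,0.05,0,0,0,0,-1]]' 20; python3 -m jog '[[0,0,0,0,0,0,-0.2],[0,0,0,0,0,0,0],[0,0,0,0,0,0,0.4],[0,0,0,0,0,0,1],[0,0,0,0,0,0,1],[0,0,0,0,0,0,1],[0,0,0,0,0,0,1]]'
```

```text
time_s: 15.35
ee_pos: [0.5652, 0.0443, 0.0431]
tcp_rot: [[-0.052, 0.999, -0.002], [0.999, 0.052, -0.007], [-0.007, -0.002, -1.0]]
ft_force: [1.3, -15.9, 3.6]
gripper_width: 0.0299
finger_force: 59.9
time_s: 16.23
ee_pos: [0.5657, 0.0479, 0.0431]
tcp_rot: [[-0.051, 0.999, -0.0], [0.999, 0.051, 0.0], [0.0, -0.0, -1.0]]
ft_force: [0.5, -0.2, -0.1]
gripper_width: 0.0854
finger_force: 0.0
```

```bash
python3 -m jog '[[-1,0,-1,0,0,0,1],[-1,0,-4,0,0,0,1],[-2,0,-9,0,0,0,1],[-6,0,-14,0,0,0,1],[-12,0,-16,0,0,0,1],[-18,0,-16,0,0,0,1],[-24,0,-16,0,0,0,1],[-26,0,-16,0,0,0,1],[-26,0,-16,0,0,0,1]]'; python3 - <<'E'
from h import *
o=[]
for n,r in(("top",(150,230,200,360)),("scene",(130,250,280,440))):
    p,d=ctrl.camera(n); b=p[...,::-1].copy(); P=cloud(n,d); cv2.imwrite(f"pics/{n}5.png",b)
    o.append(cv2.resize(cv2.convertScaleAbs(b[r[0]:r[1],r[2]:r[3]],alpha=1.5),(400,(r[1]-r[0])*400//160),interpolation=2))
    hsv=cv2.cvtColor(b,cv2.COLOR_BGR2HSV); w=(hsv[...,0]>3)&(hsv[...,0]<25)&(hsv[...,1]>70)&(P[...,2]>.04)&(P[...,2]<.085)&(abs(P[...,0]-.567)<.05)&(P[...,1]>-.08)&(P[...,1]<.11)
    q=P[w]; print(n,len(q),fit(q[:,:2]),"y",np.percentile(q[:,1],[0,2,98]).round(4),"top z near/far",np.percentile(q[q[:,1]<.05][:,2],95).round(4),np.percentile(q[q[:,1]>.06][:,2],95).round(4))
o[0]=np.vstack([o[0],np.zeros((100,400,3),np.uint8)])
cv2.imwrite("pics/c5.png",np.hstack(o))
E
```

```text
time_s: 17.35
ee_pos: [0.5788, -0.2129, 0.2034]
tcp_rot: [[-0.049, 0.999, 0.0], [0.999, 0.049, 0.0], [0.0, 0.0, -1.0]]
ft_force: [0.6, 0.1, -0.4]
gripper_width: 0.0852
finger_force: 0.0
top 299 (array([0.56418353, 0.061418  ]), 95.83452606201172, 29.011886596679688, 90.05496176332235) y [0.0135 0.015  0.1059] top z near/far 0.0703 0.0714
scene 270 (array([0.56845355, 0.05824238]), 101.3918228149414, 30.310407638549805, 93.29305243492126) y [0.0077 0.0096 0.1069] top z near/far 0.0688 0.07
```

View pics/c5.png

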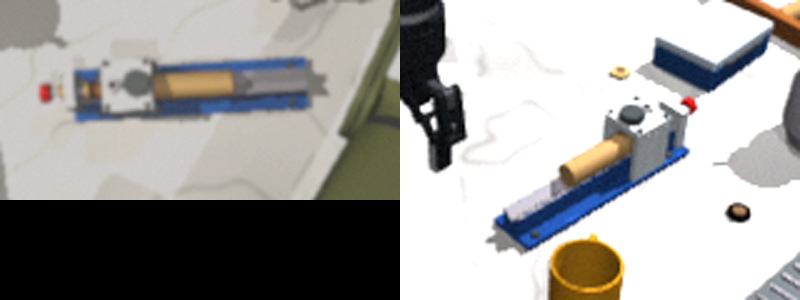

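Rung lies level in the groove (top z ≈ 0.070), under the foot, with nothing else disturbed in view. A last zoom on the tenon and stop pad.

```bash
python3 - <<'E'
from h import *
b=cv2.imread("pics/top5.png")[172:202,212:262]; a=cv2.imread("pics/top0.png")[172:202,212:262]
cv2.imwrite("pics/c6.png",cv2.convertScaleAbs(cv2.resize(np.vstack([a,b]),(500,600),interpolation=cv2.INTER_NEAREST),alpha=1.8))
print(ray("top",[[230,187],[236,187],[240,187]],.054)[:,:2].round(4))
E
```

```text
[[0.5546 0.2054]
 [0.5545 0.1871]
 [0.5544 0.1748]]
```

View pics/c6.png

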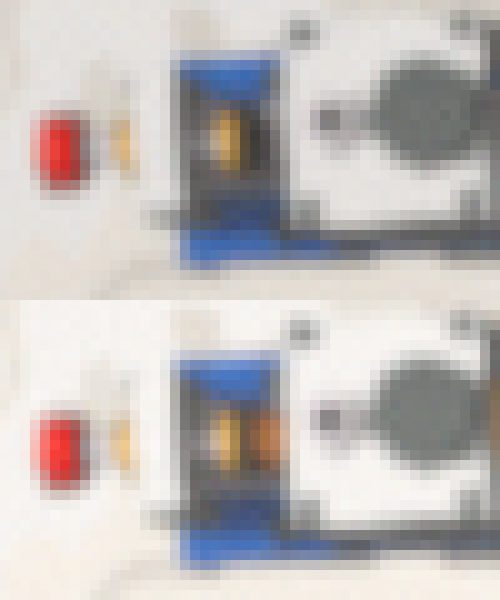

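The tenon (crop 255–285, 440) sits right against the pad beside the brass screw (240, 440). This matches the force reading, so I'm handing the job in.

```bash
python3 -c "
from rig import ctrl
print(ctrl.close_job())"
```

```text
the job is handed in; nothing more can be done
None
```

The rung is in the groove under the sprung foot with its tenon against the stop, found by feel at about 8 N on the pad. I released it there and handed the job in after about 17 s of robot time; no verdict came back.

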